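Index a hexagonal collet block under its sprung roller

TASK

The hexagonal collet block lies on the fixture's bed with the wrong flat up. Turn it over one flat at a time, keeping it down at the bed instead of lifting it clear, until the brass-lined groove is on top, then bring it against the fence and slide it along so that it passes under the sprung roller, the roller drops into the groove and the nut is home against the end stop. Leave the other things on the table alone.

Things in the scene. Friction and masses are not known exactly. Their poses are not given: they have to be found in the camera images.
- fixture: Indexing fixture bolted to the table: dark bed plate 140 x 200 x 10 mm. Frame: +y along the fence, away from the robot (give or take 10 degrees); +x to the right, across the bed to the fence; bed from x = -70 to 70, y = -92 to 108 mm, top at z = 10 mm. An aluminium fence runs along the right side, an end stop stands at the far end, a sprung roller arm over the fence at the far end.
- fence (a point): Point on the fence's inner face (which looks to -x in the fixture's frame), at (56, -55, 30) mm in that frame. The fence is 14 mm thick, its top at z = 38 mm.
- stop (a point): Middle of the end stop's face (which looks to -y in the fixture's frame), at (33, 80, 30) mm in that frame. The stop runs from x = 10 mm to the fence, its top at z = 36 mm.
- home (a point): Fixed point of the fixture, at (32.9, 49, 30) mm in its frame: where the block's centre lies when the block is flat on the bed, against the fence and home at the end stop.
- roller_mid (a point): Middle of the free-turning steel roller at the end of the arm: 18 mm diameter, 12 mm wide, at (33, 52, 55.5) mm in the fixture's frame with the arm down; its underside is then 3.5 mm lower than the top of the block. Arm and lug lie over the fence, x = 50 to 75, y = 45 to 110, up to z = 66 mm. The block cannot be turned over under the roller: do that nearer to the robot.
- index_arm (a joint): Angle of the sprung roller arm, rad. 0: level, at its lower stop; growing as the roller is lifted. About 0.07 with the roller riding on a plain flat of the block, about 0 again when it has dropped into the groove. The spring presses with about 2 N; shoving the end of the block in under the roller takes about 8 N, more if the tool also bears down on the block.
- block: Aluminium hexagonal collet block, about 0.3 kg: 40 mm across flats, 46.2 across corners, 62 mm long with its nut. Origin on its axis, midway between the ends, 20 mm above the bed when on a flat. y runs along the bar to the nut, z out of the grooved flat. It can be held by its two ends. Rolled over an edge its centre rises 3.1 mm and goes on by 23.1 mm per flat.
- nut_face (a point): Middle of the flat face of the block's dark round nut (25.6 mm diameter, 10 mm long), at (0, 31, 0) mm in the block's frame. The hexagon itself reaches from y = -31 (flat end face) to +21 mm. A red dot on each end of the hexagon marks the grooved flat.
- groove (a point): Middle of the mouth of the brass-lined groove, at (0, 3, 20) mm in the block's frame: 16 mm wide along the bar, 5 mm deep, running across the whole of one flat.
- gel_box: Flat black chip box with a clear lid, 57 x 52 x 12 mm, lying at the right; leave it alone.
- lens: Lens in a black ring mount on a short pedestal, 27 x 32 x 62 mm, standing at the left behind; leave it alone.
- driver: Hex driver with an orange handle, 161 mm long, lying at the right; leave it alone.
- oil: Small white dropper bottle with a black cap, 30 x 30 x 76 mm, standing at the right behind; leave it alone.
- tweezers: Steel tweezers, 115 mm long, lying at the left; leave them alone.
- dish: Round clear dish with lid, 59 mm diameter, 14 mm high, lying at the left in front; leave it alone.
- screws: Small aluminium pot of screws, 47 mm diameter, 21 mm high, standing at the right; leave it alone.

How it is judged:
By the outcome, as a careful person would: the job done as asked, in the order asked, and still so for the second after the job is handed in, with the robot touching nothing.
It also fails if it takes over 64 s, if anything falls off the work surface, if the arm or the gripper's body presses on something with over 40 N, if the wrist force passes 120 N, or if a joint passes its speed limit or range.

ROBOT

A 6-joint arm with a two-finger parallel gripper is mounted at the origin on a cart in front of the work surface, level with it; the furniture and walls round the work are solid. World frame = base frame: x ahead of the robot, y to its left, z up, the work surface at z = 0. Lengths are in m, angles in rad, forces in N, time in s.
With the tool pointing down it reaches from about 0.375 to 0.9 m from the base axis. Payload 3.1 kg.
Tool frame: the origin (TCP) lies midway between the tips of the shut fingers; the grasp point (between the pads) lies 19 mm behind it; y points along the fingers, z is the direction in which the jaws open and shut, and the axes are right-handed (so a half turn about y gives the same grasp; the last joint's range is limited). The gripper opens to 85 mm and grips with 20 to 120 N. Pads are 22 mm wide; open, the fingers measure 114 mm over their backs; the gripper's body (76 mm by 85 mm) begins 54 mm behind the grasp point. The pads swing forward as they close: fully open they stand 13 mm farther back than shut.
Start: joints at [-1.512, 0.527, 1.433, -0, 1.181, -0.178], TCP at [0.147, -0.607, 0.231] pointing down, gripper open.
Joint ranges: [-3.08, 3.08], [-0.75, 2.2], [0.22, 2.44], [-1.43, 4.57], [0, 2.65], [-2.85, 2.85]. Speed limits (rad/s): [2.79, 2.79, 3.14, 3.14, 3.14, 3.14].

INTERFACE

Orientations are given as a unit quaternion [x, y, z, w].
In Python, from bench import robot gives the robot as it stands.
- The arm moves only by the tool arm_command, never from a script. Its argument "increments" is a list that holds one entry, the list of rows, each a list of 7 numbers: the turn, a rotation vector about the tool's x, y, z in units of pi/4 rad (1.0 is pi/4 rad), then the shift along the tool's x, y, z in units of 15 cm (1.0 is 15 cm), then the closure, from 0 (fully open) to 1 (shut). A call has 1 to 12 rows; each row shifts and turns the commanded pose from where the row before left it, along the tool's axes as they then stand; what a row does not reach is not made up. A row lasts 1/8 s, in which the tool goes at most 62.5 mm and 10.7 degrees, less where a joint would pass 70% of its speed; a pose out of reach is approached as far as the arm can. A call with a number of a shift or a turn outside -1 to 1 is refused whole. A call with a gripper value outside its range is refused whole. The fingers move at their own pace and stop on an object; the grip force is fixed at half the most. Time passes only in rows, so rows that do not move let the fingers close. It gives the time, the measured TCP pose, the force and the opening at its end, in the units of the state.
- robot.sense(): the state, without advancing time (a new reading comes with each control period).
- robot.get_image(name): name is "scene" or "top" or "wrist"; returns (picture, depth): 420x560x3 uint8, red, green, blue; 420x560 float32, m along the optical axis (not along the pixel's ray), 0 where there is no reading.
- robot.get_calibration(name): a dict with "mtx" (3x3 intrinsics, pixels), "rvec" (rotation vector, rad) and "tvec" (3), from world to camera coordinates, as OpenCV has them. Camera axes: x right, y down, z forward; pixel columns grow to the right and rows downward; lengths in m; the calibration is good to about 2 mm. The wrist camera is an equidistant fisheye: a pixel r from the principal point sees the ray r / f radians off the axis. A picture is of the moment at which its call begins: read the wrist's pose just before it. get_calibration takes no time and is no camera call; for the wrist camera it gives the pose at the moment of the call.
- robot.job_done(): hands the job in, once; it reports no verdict.
The state is a dict: "t": time; "joint_positions": joint angles; "dq": joint speeds; "effort": joint torques, N m; "tcp_pos": TCP position; "orientation": TCP orientation; "ft_force": force on the tool from outside, world axes, zero at the start; "wrist_torque": the same for the moment, N m; "finger_gap": finger opening in m.
Only numpy, scipy, OpenCV 4.12 (cv2) and the standard library are available. Lean on these libraries where they do the work, as an engineer would, in place of code of your own. Each camera call takes 0.05 s, during which the arm holds its last target. There are 200 camera calls.

## Working session

There is one attempt and no reset: what is moved stays moved. The work goes in short steps, Python scripts to look and compute and a tool call to move; the robot and the scene stay as the last step left them, time stands still between calls to the robot, and variables do not carry over. Pictures are saved under pics/ and viewed, about 8 in all and at most 12, crops included, and the job is handed in when it is done.

Besides the shell and the picture viewer there is one more tool, called after ">>>" as a command line: name --argument value ..., lists and objects as JSON in quotes. arm_command: Moves the arm, as the interface text tells. Shifts and turns lie within -1 to 1; 1 stands for 15 cm of shift or pi/4 rad of turn. Its arguments: {"type":"object","properties":{"increments":{"type":"array"}},"required":["increments"]}

```bash
mkdir -p pics; ls
cat > h.py <<'E'
import numpy as np, cv2
from scipy.spatial.transform import Rotation as R
from bench import robot
def cal(n):
    c=robot.get_calibration(n); return np.array(c["mtx"]),cv2.Rodrigues(np.array(c["rvec"],float))[0],np.array(c["tvec"],float).ravel()
def shot(n,f=None):
    im,d=robot.get_image(n)
    if f: cv2.imwrite("pics/"+f,im[:,:,::-1])
    return im,d
def cloud(d,K,Rm,t):
    v,u=np.mgrid[:d.shape[0],:d.shape[1]]
    P=np.stack([(u-K[0,2])/K[0,0]*d,(v-K[1,2])/K[1,1]*d,d],-1)
    W=(P-t)@Rm; W[d==0]=np.nan; return W
def proj(p,K,Rm,t):
    q=np.atleast_2d(p)@Rm.T+t; q=q@K.T; return q[:,:2]/q[:,2:]
E
python3 - <<'E'
from h import *
s=robot.sense(); print({k:np.round(v,3) for k,v in s.items()})
for n in("top","scene"):
    im,d=shot(n,n+"0.png"); K,Rm,t=cal(n); print(n,K.round(1).tolist(),"cam at",(-Rm.T@t).round(3))
    np.save(n+"_W.npy",cloud(d,K,Rm,t))
E
```

```text
pics
{'t': np.float64(0.0), 'joint_positions': array([-1.512,  0.528,  1.434,  0.   ,  1.181, -0.179]), 'dq': array([-0.002,  0.001,  0.   , -0.001, -0.002, -0.001]), 'effort': array([-0.0000e+00, -4.4234e+01, -1.7803e+01, -0.0000e+00,  8.0000e-03,
        0.0000e+00]), 'tcp_pos': array([ 0.147, -0.607,  0.23 ]), 'orientation': array([-0.084,  0.703, -0.701,  0.084]), 'ft_force': array([ 0.677,  0.089, -0.042]), 'wrist_torque': array([-0.01 ,  0.032, -0.015]), 'finger_gap': np.float64(0.086)}
top [[419.0, 0.0, 279.7], [0.0, 419.0, 210.5], [0.0, 0.0, 1.0]] cam at [ 0.404 -0.194  0.937]
scene [[382.6, 0.0, 279.1], [0.0, 382.6, 202.0], [0.0, 0.0, 1.0]] cam at [0.194 0.37  0.63 ]
```

View pics/top0.png

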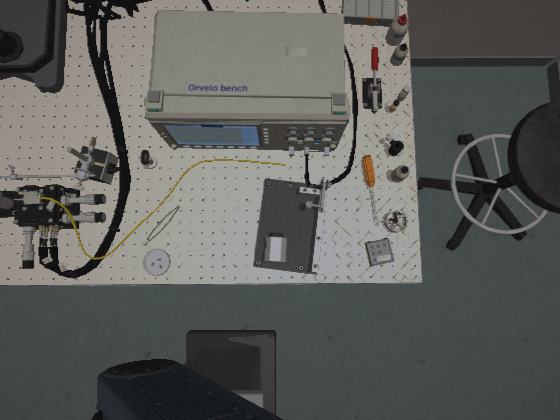

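View pics/scene0.png

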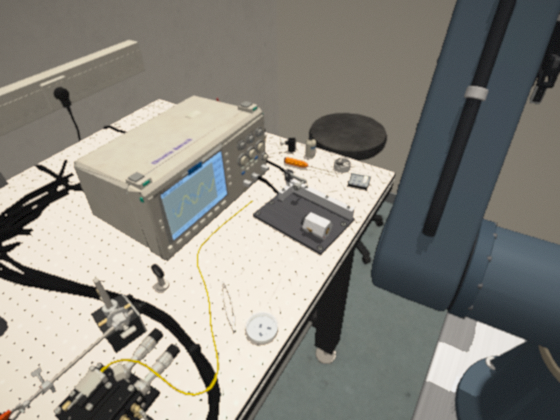

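Run:
```python
from h import *
a=cv2.imread("pics/top0.png")[165:285,235:345]; b=cv2.imread("pics/scene0.png")[155:260,240:365]
a=cv2.resize(a,None,fx=4,fy=4,interpolation=cv2.INTER_CUBIC);b=cv2.resize(b,(357,300),interpolation=cv2.INTER_CUBIC)
o=np.zeros((480,800,3),np.uint8);o[:480,:440]=a;o[:300,443:800]=b;cv2.imwrite("pics/c.png",o)
W=np.load("top_W.npy")
for u,v in[(275,248),(268,190),(258,263),(303,268),(260,220),(316,230),(310,205),(320,185),(250,130),(250,140)]: print(u,v,W[v,u].round(3))
```

```text
275 248 [ 0.453 -0.188  0.051]
268 190 [ 0.586 -0.173  0.01 ]
258 263 [ 0.423 -0.151  0.013]
303 268 [ 0.412 -0.249  0.013]
260 220 [ 0.518 -0.155  0.011]
316 230 [ 0.492 -0.277  0.039]
310 205 [ 0.543 -0.263  0.064]
320 185 [ 0.588 -0.286  0.055]
250 130 [ 0.678 -0.141  0.15 ]
250 140 [ 0.677 -0.137  0.089]
```

View pics/c.png

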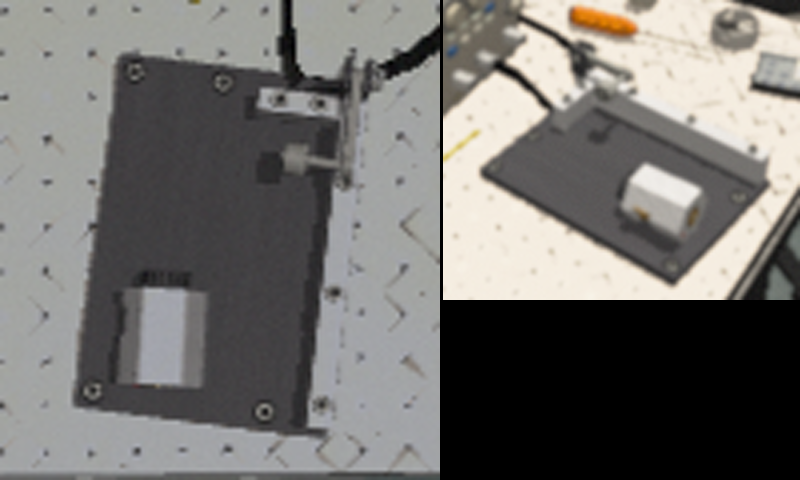

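```bash
cat >> h.py <<'E'
def state():
    s=robot.sense(); return np.array(s["tcp_pos"]),R.from_quat(s["orientation"]),s
def fix():
    f=np.load("fix.npy"); return f[:2],f[2]  # origin xy, yaw of fixture +x axis
def f2w(p):
    o,a=fix(); p=np.asarray(p,float)/1000; c,s=np.cos(a),np.sin(a)
    return np.stack([o[0]+c*p[...,0]-s*p[...,1],o[1]+s*p[...,0]+c*p[...,1],p[...,2]],-1)
def w2f(p):
    o,a=fix(); p=np.asarray(p,float); c,s=np.cos(a),np.sin(a); x,y=p[...,0]-o[0],p[...,1]-o[1]
    return 1000*np.stack([c*x+s*y,-s*x+c*y,p[...,2]],-1)
E
python3 - <<'E'
from h import *
W=np.load("top_W.npy"); 
p,r,s=state(); print(r.as_matrix().round(3))
# bed edges: crop px -> full
c=lambda u,v:(u/4+235,v/4+165)
K,Rm,t=cal("top"); C=-Rm.T@t
def ray(u,v,z):
    d=Rm.T@np.linalg.inv(K)@[u,v,1]; return C+d*(z-C[2])/d[2]
tl,bl,br=[ray(*c(*q),.01) for q in((120,55),(78,405),(325,437))]
print(tl.round(3),bl.round(3),br.round(3),np.linalg.norm(tl-bl),np.linalg.norm(br-bl))
yd=(tl-bl)[:2]; a=np.arctan2(yd[1],yd[0])-np.pi/2; print("yaw",np.degrees(a))
# fixture origin from tl=(-70,108), bl=(-70,-92)
rot=np.array([[np.cos(a),-np.sin(a)],[np.sin(a),np.cos(a)]])
o=(tl[:2]-rot@[-.07,.108]+bl[:2]-rot@[-.07,-.092]+br[:2]-rot@[.07,-.092])/3; print(o)
np.save("fix.npy",[*o,a])
m=(W[...,2]>.046)&(W[...,2]<.054); q=w2f(W[m]); q=q[(abs(q[:,0]+20)<40)&(q[:,1]<20)&(q[:,1]>-90)]; print(len(q),q.mean(0),q.min(0),q.max(0))
E
```

```text
[[-0.972 -0.     0.236]
 [-0.236  0.002 -0.972]
 [-0.    -1.    -0.002]]
[ 0.612 -0.166  0.01 ] [ 0.416 -0.143  0.01 ] [ 0.398 -0.278  0.01 ] 0.19735783173464488 0.13636877284725643
yaw -96.75678724841057
[ 0.49775862 -0.22177908]
326 [-28.0487015  -49.37459378  50.22493194] [-43.4646602  -74.47677073  46.12873589] [-12.46511227 -18.36234254  53.67866368]
```

```bash
cat >> h.py <<'E'
def Rt(tilt=0,yaw=0):
    "tool: x=fixture x, y down, z=fixture y; tilt (deg) about z, + = body leans right"
    o,a=fix(); B=np.array([[1,0,0],[0,0,1],[0,-1,0]],float) # cols x->fx, y->-fz, z->fy
    return R.from_euler("z",a+np.radians(yaw))*R.from_matrix(B)*R.from_euler("z",tilt,degrees=True)
def plan(tp,tr,n,post=False,p0=None,r0=None):
    if p0 is None: p0,r0,_=state()
    rv=(r0.inv()*tr).as_rotvec()/n; rows=[]; r=r0
    for i in range(n):
        a=r*R.from_rotvec(rv) if post else r
        rows.append(np.r_[rv/(np.pi/4),a.inv().apply((tp-p0)/n)/.15]); r=r*R.from_rotvec(rv)
    print("deg/row",np.degrees(np.linalg.norm(rv)).round(2),"mm/row",(np.linalg.norm(tp-p0)/n*1000).round(1))
    for q in rows: print(q.round(3).tolist())
E
python3 - <<'E'
from h import *
plan(f2w([-20,-50,220]),Rt(),10)
E
```

```text
deg/row 6.96 mm/row 51.1
[0.0, -0.155, -0.0, -0.261, 0.007, -0.218]
[0.0, -0.155, -0.0, -0.286, 0.007, -0.185]
[0.0, -0.155, -0.0, -0.306, 0.007, -0.149]
[0.0, -0.155, -0.0, -0.322, 0.007, -0.111]
[0.0, -0.155, -0.0, -0.333, 0.007, -0.071]
[0.0, -0.155, -0.0, -0.339, 0.007, -0.03]
[0.0, -0.155, -0.0, -0.34, 0.007, 0.011]
[0.0, -0.155, -0.0, -0.336, 0.007, 0.052]
[0.0, -0.155, -0.0, -0.328, 0.007, 0.092]
[0.0, -0.155, -0.0, -0.314, 0.007, 0.131]
```

>>> arm_command --increments '[[[0,-0.155,0,-0.26,0,-0.22,0],[0,-0.155,0,-0.285,0,-0.185,0],[0,-0.155,0,-0.305,0,-0.15,0],[0,-0.155,0,-0.32,0,-0.11,0],[0,-0.155,0,-0.335,0,-0.07,0],[0,-0.155,0,-0.34,0,-0.03,0],[0,-0.155,0,-0.34,0,0.01,0],[0,-0.155,0,-0.335,0,0.05,0],[0,-0.155,0,-0.33,0,0.09,0],[0,-0.155,0,-0.315,0,0.13,0],[0,0,0,0,0,0,0],[0,0,0,0,0,0,0]]]'

```text
t: 1.6
tcp_pos: [0.4489, -0.1957, 0.2311]
orientation: [-0.471, 0.528, -0.528, 0.47]
ft_force: [0.4, 0.2, 0.0]
finger_gap: 0.0853
```

Run:
```python
from h import *
p,r,s=state(); print(w2f(p).round(1),p.round(3),(Rt().inv()*r).as_rotvec(degrees=True).round(2),s["joint_positions"].round(2),s["finger_gap"])
im,d=shot("wrist","w1.png"); np.save("w1.npy",d); K,Rm,t=cal("wrist"); print(K.round(1).tolist(),w2f(-Rm.T@t).round(1),"axis",Rm[2].round(2)); np.savez("w1cal",K=K,Rm=Rm,t=t)
```

```text
[-20.2 -51.6 231.1] [ 0.449 -0.196  0.231] [-0.04 -0.14 -0.01] [-0.64  0.35  1.76 -0.    1.03 -0.52] 0.08534153797123409
[[325.2, 0.0, 278.4], [0.0, 325.2, 207.0], [0.0, 0.0, 1.0]] [-100.6  -50.8  374.5] axis [-0.04 -0.31 -0.95]
```

View pics/w1.png

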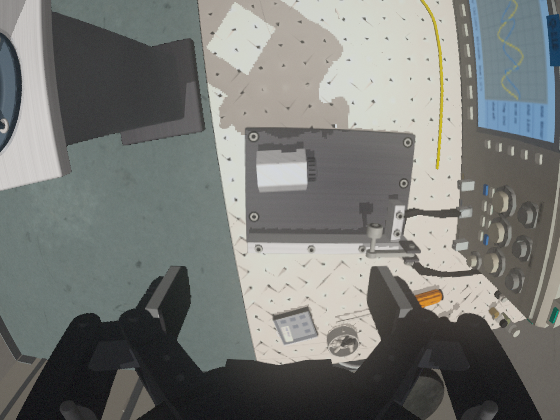

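```bash
cat >> h.py <<'E'
def fray(u,v,K,Rm,t):
    x,y=(u-K[0,2])/K[0,0],(v-K[1,2])/K[1,1]; th=np.hypot(x,y)
    d=np.stack([np.sinc(th/np.pi)*0+x/th*np.sin(th),y/th*np.sin(th),np.cos(th)],-1); return -Rm.T@t,d@Rm
def fplane(u,v,z,c):
    C,d=fray(np.asarray(u,float),np.asarray(v,float),*c); return C+d*((z-C[2])/d[...,2])[...,None]
def wcloud(d,c):
    v,u=np.mgrid[:d.shape[0],:d.shape[1]]; K,Rm,t=c; C,r=fray(u+1e-9,v+1e-9,K,Rm,t)
    W=C+r*(d/(r@Rm[2]))[...,None]; W[d==0]=np.nan; return W
E
python3 - <<'E'
from h import *
z=np.load("w1cal.npz"); c=(z["K"],z["Rm"],z["t"]); im=cv2.imread("pics/w1.png"); 
W=wcloud(np.load("w1.npy"),c); F=w2f(W)
for u,v in((246.5,128.5),(414,134),(246,243),(254,137),(404,141),(254,217)): print(u,v,w2f(fplane(u,v,.01,c)).round(1))
for u,v in((282,172),(330,200),(312,248),(311,165),(284,153)): print(u,v,F[v,u].round(1))
m=(F[...,2]>47)&(F[...,2]<53)&(abs(F[...,0]+28)<25)&(F[...,1]<0)&(F[...,1]>-95); q=F[m]; print(m.sum(),q.mean(0).round(1),np.percentile(q,[2,98],0).round(1))
m=(F[...,2]>34)&(F[...,2]<41)&(F[...,0]>40)&(F[...,1]<30)&(F[...,1]>-90); q=F[m]; k=np.polyfit(q[:,1],q[:,0],1); print("fence",m.sum(),np.percentile(q,[2,98],0).round(1),k)
a=cv2.resize(im[135:205,240:330],None,fx=6,fy=6,interpolation=cv2.INTER_CUBIC); cv2.imwrite("pics/c2.png",a)
E
```

```text
246.5 128.5 [-72.4 -86.7  10. ]
414 134 [-71.4 109.2  10. ]
246 243 [ 66.8 -90.8  10. ]
254 137 [-62.7 -78.4  10. ]
404 141 [-62.3  96.8  10. ]
254 217 [ 32.5 -80.   10. ]
282 172 [-31.1 -47.3  51. ]
330 200 [10.9 10.1 10.4]
312 248 [ 58.4 -12.6  41.5]
311 165 [-36.7 -16.9  41. ]
284 153 [-48.7 -45.2  38.4]
1307 [-29.6 -47.7  50.7] [[-42.8 -72.   47.7]
 [-15.8 -23.1  52.3]]
fence 1169 [[ 51.7 -85.   34.9]
 [ 66.3  27.6  40.3]] [1.91896467e-02 5.87137220e+01]
```

View pics/c2.png

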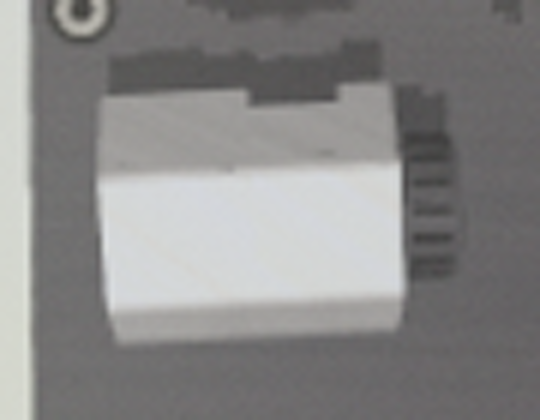

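Run:
```python
from h import *
f=np.load("fix.npy"); z=np.load("w1cal.npz"); c=(z["K"],z["Rm"],z["t"])
d=-np.array([3,-2.5,0]); o=f2w(np.array([-3,2.5,0]))[:2]; np.save("fix.npy",[*o,f[2]-np.radians(0.9)]); print(np.load("fix.npy"))
F=w2f(wcloud(np.load("w1.npy"),c))
for u,v in((246.5,128.5),(414,134),(246,243)): print(w2f(fplane(u,v,.01,c)).round(1))
m=(F[...,2]>48)&(abs(F[...,0]+27)<25)&(F[...,1]<0)&(F[...,1]>-95); q=F[m][:,:2].astype(np.float32); print(cv2.minAreaRect(q),q.mean(0))
g=lambda u,v:w2f(fplane(240+u/6,135+v/6,.05,c)).round(1)
for u,v in((100,180),(402,160),(405,298),(115,308)): print("corner",g(u,v))
m=(F[...,2]>34)&(F[...,2]<41)&(F[...,0]>40)&(F[...,1]<30)&(F[...,1]>-90);q=F[m]
for a in range(-80,30,20):
  s=q[abs(q[:,1]-a)<10]; print(a,np.percentile(s[:,0],[3,50,97]).round(1),s[:,2].mean().round(1))
```

```text
[ 0.50059423 -0.21909405 -1.70443247]
[-68.  -90.3  10. ]
[-70.1 105.6  10. ]
[ 71.3 -92.2  10. ]
((-22.97515869140625, -47.260047912597656), (96.13473510742188, 37.718017578125), 87.06695556640625) [-29.276413 -45.850834]
corner [-34.  -76.1  50. ]
corner [-38.4 -25.1  50. ]
corner [-14.3 -23.6  50. ]
corner [-11.6 -73.4  50. ]
-80 [55.7 60.1 69.2] 38.5
-60 [55.6 61.4 68.6] 38.5
-40 [55.6 61.3 68.5] 38.5
-20 [55.8 60.6 69.8] 38.5
0 [55.8 61.4 69.3] 38.6
20 [55.7 61.5 69.1] 38.6
```

Run:
```python
from h import *
c=f2w([-24.9,-44.6,30]); r=Rt(-30,4); y=r.as_matrix()[:,1]; tcp=c+.020*y
print(w2f(tcp),y); pre=tcp-.09*y; plan(pre,r,4); print("then y",90/150)
```

```text
[-14.9243595  -43.90243526  12.67949192] [-0.03188983 -0.498982   -0.8660254 ]
deg/row 7.54 mm/row 36.9
[0.005, -0.016, -0.167, -0.073, 0.234, 0.014]
[0.005, -0.016, -0.167, -0.103, 0.223, 0.014]
[0.005, -0.016, -0.167, -0.131, 0.207, 0.015]
[0.005, -0.016, -0.167, -0.157, 0.189, 0.016]
then y 0.6
```

>>> arm_command --increments '[[[0.005,-0.016,-0.167,-0.073,0.234,0.014,0],[0.005,-0.016,-0.167,-0.103,0.223,0.014,0],[0.005,-0.016,-0.167,-0.131,0.207,0.015,0],[0.005,-0.016,-0.167,-0.157,0.189,0.016,0],[0,0,0,0,0.15,0,0],[0,0,0,0,0.15,0,0],[0,0,0,0,0,0,0],[0,0,0,0,0,0,0]]]'

```text
t: 2.65
tcp_pos: [0.4572, -0.18, 0.0655]
orientation: [0.59, -0.393, 0.616, -0.343]
ft_force: [0.2, -0.4, 0.5]
finger_gap: 0.0858
```

Run:
```python
from h import *
c=f2w([-24.9,-44.6,30]); r=Rt(-30,4); y=r.as_matrix()[:,1]; tcp=c+.020*y
p,q,s=state(); print(w2f(p).round(1),w2f(tcp-.045*y).round(1),(r.inv()*q).as_rotvec(degrees=True).round(2),s["ft_force"])
plan(tcp,r,3)
shot("wrist","w2.png")
```

```text
[-32.9 -48.2  65.5] [-37.4 -45.5  51.7] [-0.69  0.58  2.79] [ 0.16433074 -0.39304952  0.47722843]
deg/row 0.98 mm/row 18.7
[0.005, -0.004, -0.021, -0.018, 0.123, 0.008]
[0.005, -0.004, -0.021, -0.02, 0.123, 0.008]
[0.005, -0.004, -0.021, -0.022, 0.122, 0.007]
```

View pics/w2.png

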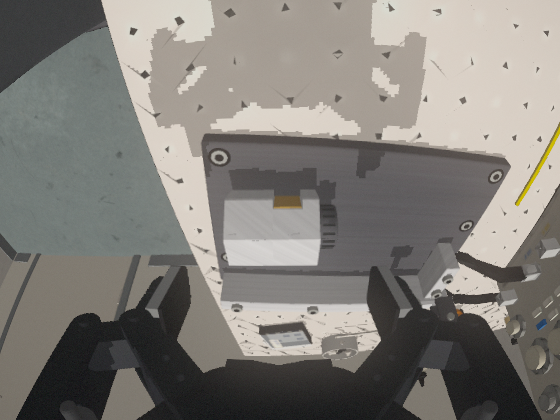

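>>> arm_command --increments '[[[0.003,-0.002,-0.011,-0.009,0.061,0.004,0],[0.003,-0.002,-0.011,-0.01,0.061,0.004,0],[0.003,-0.002,-0.01,-0.01,0.061,0.004,0],[0.003,-0.002,-0.01,-0.01,0.061,0.004,0],[0.003,-0.002,-0.01,-0.011,0.061,0.004,0],[0.003,-0.002,-0.01,-0.011,0.061,0.004,0],[0,0,0,0,0,0,0],[0,0,0,0,0,0,0]]]'

```text
t: 3.7
tcp_pos: [0.4599, -0.1975, 0.0132]
orientation: [0.6, -0.372, 0.624, -0.335]
ft_force: [-0.4, -1.1, 0.4]
finger_gap: 0.0858
```

Run:
```python
from h import *
c=f2w([-24.9,-44.6,30]); r=Rt(-30,4); y=r.as_matrix()[:,1]; tcp=c+.020*y
p,q,s=state(); print(w2f(p).round(1),w2f(tcp).round(1),(r.inv()*q).as_rotvec(degrees=True).round(2),s["ft_force"])
z=q.as_matrix()[:,1]; print("axis point of block along tool", (r.inv().apply(c-p)*1000).round(1))
im,d=robot.get_image("wrist"); F=w2f(wcloud(d,cal("wrist")))
cc=lambda m:F[m]
cv2.imwrite("pics/w3.png",im[:,:,::-1])
```

```text
[-16.  -43.2  13.2] [-14.9 -43.9  12.7] [ 0.21 -0.04 -0.02] [-0.37310194 -1.09170162  0.38903499]
axis point of block along tool [  0.6 -19.   -0.8]
```

View pics/w3.png

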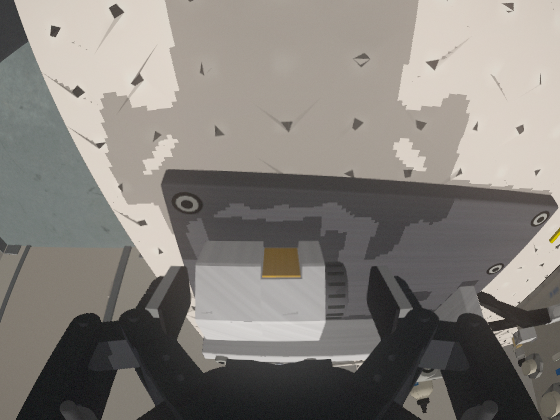

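>>> arm_command --increments '[[[0,0,0,0,0,0,1],[0,0,0,0,0,0,1],[0,0,0,0,0,0,1],[0,0,0,0,0,0,1],[0,0,0,0,0,0,1],[0,0,0,0,0,0,1]]]'

```text
t: 4.5
tcp_pos: [0.4593, -0.1974, 0.0132]
orientation: [0.601, -0.372, 0.624, -0.335]
ft_force: [-0.5, 1.6, 5.6]
finger_gap: 0.0614
```

```bash
cat >> h.py <<'E'
def rollrow(deg,c,lift=0.):
    "row for rolling deg right about lower right edge of block with centre c (fixture mm) from measured pose"
    p,q,_=state(); yaw=np.degrees(np.arctan2(*(w2f(p+q.as_matrix()[:,2])-w2f(p))[[0,1]])); ya=-np.radians(yaw)
    E=f2w(np.array(c)+[11.55*np.cos(ya),11.55*np.sin(ya),-20]); e=q.inv().apply(E-p); e[2]=0
    rz=R.from_euler("z",deg,degrees=True); v=(e-rz.apply(e)); print("yaw",-yaw,"e",(e*1000).round(1),"row z-turn",deg/45,"shift",(v/.15).round(4))
E
python3 - <<'E'
from h import *
p,q,s=state(); print(w2f(p).round(1),s["finger_gap"],s["ft_force"].round(1),(Rt().inv()*q).as_rotvec(degrees=True).round(1))
rollrow(5,[-25,-44,30])
E
```

```text
[-16.  -43.8  13.2] 0.06136535703559286 [-0.5  1.6  5.6] [  1.2  -4.  -30. ]
yaw 4.133823681052752 e [0.6 4.  0. ] row z-turn 0.1111111111111111 shift [ 0.0024 -0.0002  0.    ]
```

>>> arm_command --increments '[[[0,0,0.111,0.0024,-0.0004,0,1],[0,0,0.111,0.0024,-0.0004,0,1],[0,0,0.111,0.0024,-0.0004,0,1],[0,0,0.111,0.0024,-0.0004,0,1],[0,0,0.111,0.0024,-0.0004,0,1],[0,0,0.111,0.0024,-0.0004,0,1]]]'

```text
t: 5.25
tcp_pos: [0.4595, -0.1992, 0.0137]
orientation: [0.484, -0.515, 0.516, -0.485]
ft_force: [-0.6, 0.3, -2.0]
finger_gap: 0.0611
```

```bash
cat >> h.py <<'E'
def rep():
    p,q,s=state(); print(w2f(p).round(1),"gap",s["finger_gap"].round(4),"F",R.from_euler("z",-fix()[1]).apply(s["ft_force"]).round(1),"rot",(Rt().inv()*q).as_rotvec(degrees=True).round(1),"t",s["t"])
E
python3 -c "
from h import *
rep()"
```

```text
Traceback (most recent call last):
  File "h.py", line 52, in rep
    p,q,s=state(); print(w2f(p).round(1),"gap",s["finger_gap"].round(4),"F",R.from_euler("z",-fix()[1]).apply(s["ft_force"]).round(1),"rot",(Rt().inv()*q).as_rotvec(degrees=True).round(1),"t",s["t"])
                                               ^^^^^^^^^^^^^^^^^^^^^
AttributeError: 'float' object has no attribute 'round'
```

>>> arm_command --increments '[[[0,0,0.111,0.0024,0.001,0,1],[0,0,0.111,0.0024,0,0,1],[0,0,0.111,0.0024,0,0,1],[0,0,0.111,0.0024,0,0,1],[0,0,0.111,0.0024,0,0,1],[0,0,0.111,0.0024,0,0,1],[0,0,0,0,0,0,1]]]'

```text
t: 6.12
tcp_pos: [0.4594, -0.2014, 0.0134]
orientation: [-0.333, 0.623, -0.373, 0.601]
ft_force: [0.3, 0.6, 6.5]
finger_gap: 0.061
```

```bash
sed -i 's/s\["finger_gap"\].round(4)/round(float(s["finger_gap"]),4)/' h.py; python3 -c "
from h import *
rep()"
```

```text
[-12.  -43.2  13.4] gap 0.061 F [-0.6  0.2  6.5] rot [-1.  -3.9 30. ] t 6.125
```

>>> arm_command --increments '[[[0,0,0,0,0,0,0],[0,0,0,0,0,0,0],[0,0,0,0,0,0,0],[0,0,0,0,0,0,0],[0,0,0,0,0,0,0]]]'

```text
t: 6.75
tcp_pos: [0.4592, -0.2013, 0.0128]
orientation: [-0.335, 0.622, -0.373, 0.601]
ft_force: [-0.2, -0.2, -0.2]
finger_gap: 0.0853
```

>>> arm_command --increments '[[[0,0,-0.111,0.011,-0.0005,0,0],[0,0,-0.111,0.011,-0.0005,0,0],[0,0,-0.111,0.011,-0.0005,0,0],[0,0,-0.111,0.011,-0.0005,0,0],[0,0,-0.111,0.011,-0.0005,0,0],[0,0,-0.111,0.011,-0.0005,0,0],[0,0,-0.111,0.011,-0.0005,0,0],[0,0,-0.111,0.011,-0.0005,0,0],[0,0,-0.111,0.011,-0.0005,0,0],[0,0,-0.111,0.011,-0.0005,0,0],[0,0,-0.111,0.011,-0.0005,0,0],[0,0,-0.111,0.011,-0.0005,0,0]]]'

```text
t: 8.25
tcp_pos: [0.4581, -0.2203, 0.0131]
orientation: [0.601, -0.371, 0.624, -0.334]
ft_force: [-0.1, -1.0, -0.7]
finger_gap: 0.085
```

```bash
python3 -c "
from h import *
rep(); shot('wrist','w4.png')"
```

```text
[  6.9 -41.9  13.1] gap 0.085 F [ 1.   0.1 -0.7] rot [  1.2  -4.  -30.1] t 8.25
```

View pics/w4.png

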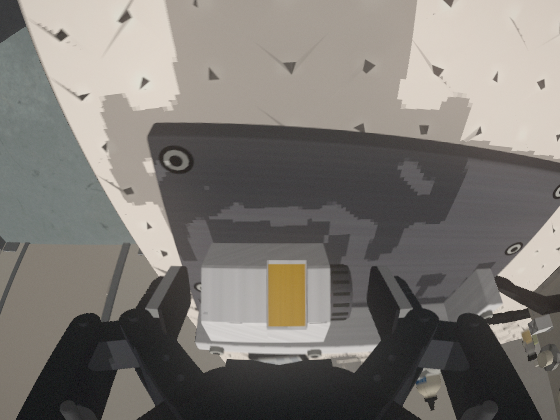

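>>> arm_command --increments '[[[0,0,0,0,0,0,1],[0,0,0,0,0,0,1],[0,0,0,0,0,0,1],[0,0,0,0,0,0,1],[0,0,0,0,0,0,1],[0,0,0,0,0,0,1]]]'

```text
t: 9.05
tcp_pos: [0.458, -0.2206, 0.013]
orientation: [0.601, -0.372, 0.623, -0.335]
ft_force: [0.4, 1.0, 3.2]
finger_gap: 0.0609
```

```bash
python3 -c "
from h import *
rep(); rollrow(5,[-2.3,-43,30])"
```

```text
[  7.1 -42.   13. ] gap 0.0609 F [-1.   0.3  3.2] rot [  1.1  -4.  -30. ] t 9.05
yaw 4.114429448703482 e [0.3 3.7 0. ] row z-turn 0.1111111111111111 shift [ 0.0021 -0.0001  0.    ]
```

>>> arm_command --increments '[[[0,0,0.111,0.0022,-0.0003,0,1],[0,0,0.111,0.0022,-0.0003,0,1],[0,0,0.111,0.0022,-0.0003,0,1],[0,0,0.111,0.0022,-0.0003,0,1],[0,0,0.111,0.0022,-0.0003,0,1],[0,0,0.111,0.0022,-0.0003,0,1],[0,0,0.111,0.0022,0.0006,0,1],[0,0,0.111,0.0022,0,0,1],[0,0,0.111,0.0022,0,0,1],[0,0,0.111,0.0022,0,0,1],[0,0,0.111,0.0022,0,0,1],[0,0,0.111,0.0022,0,0,1]]]'

```text
t: 10.55
tcp_pos: [0.4578, -0.2242, 0.0144]
orientation: [-0.335, 0.622, -0.373, 0.601]
ft_force: [0.1, -0.2, 4.7]
finger_gap: 0.0613
```

```bash
python3 -c "
from h import *
rep()
plan(f2w([28,-42,13]),Rt(0,0),1)"
```

```text
[ 10.8 -41.8  14.4] gap 0.0613 F [0.2 0.2 4.7] rot [-1.  -4.  29.9] t 10.55
deg/row 30.16 mm/row 17.3
[0.022, 0.089, -0.664, 0.104, -0.049, -0.01]
```

>>> arm_command --increments '[[[0,0,0,0,0,0,0],[0,0,0,0,0,0,0],[0,0,0,0,0,0,0],[0,0,0,0,0,0,0],[0,0,0,0,0,0,0],[0,0,-0.111,0.011,-0.0005,0,0],[0,0,-0.111,0.011,-0.0005,0,0],[0,0,-0.111,0.011,-0.0005,0,0],[0,0,-0.111,0.011,-0.0005,0,0],[0,0,-0.111,0.011,-0.0005,0,0],[0,0,-0.111,0.011,-0.0005,0,0],[0,0,0,0,0,0,0]]]'

```text
t: 12.05
tcp_pos: [0.4565, -0.2316, 0.0108]
orientation: [0.486, -0.514, 0.515, -0.484]
ft_force: [0.4, -0.0, -0.4]
finger_gap: 0.0854
```

```bash
python3 -c "
from h import *
rep(); im,d=shot('wrist','w5.png')
F=w2f(wcloud(d,cal('wrist')))
m=(F[...,2]>47.5)&(F[...,2]<54)&(abs(F[...,0]-20)<22)&(F[...,1]<5)&(F[...,1]>-85);q=F[m];print(m.sum(),q.mean(0).round(1),np.percentile(q,[3,97],0).round(1))"
```

```text
[ 18.3 -42.   10.8] gap 0.0854 F [-0.   0.4 -0.4] rot [-0.1 -4.3 -0.2] t 12.05
5077 [ 20.3 -47.   50.5] [[  8.3 -83.1  47.9]
 [ 33.9   2.3  52.6]]
```

View pics/w5.png

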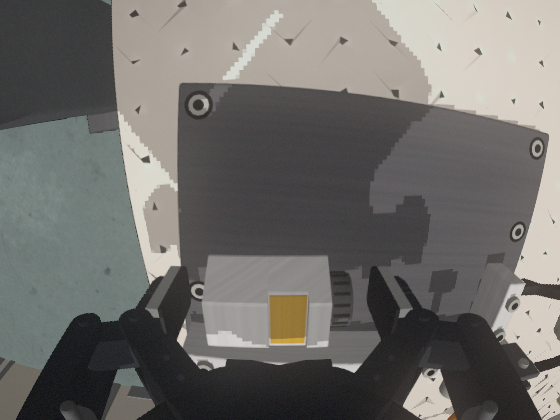

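>>> arm_command --increments '[[[0,0,0,0,0,0,1],[0,0,0,0,0,0,1],[0,0,0,0,0,0,1],[0,0,0,0,0,0,1],[0,0,0,0,0,0,1],[0,0.045,0,0.013,0,0,1],[0,0.045,0,0.013,0,0,1],[0,0,0,0.013,0,0,1],[0,0,0,0.013,0,0,1],[0,0,0,0,0,0,1]]]'

```text
t: 13.35
tcp_pos: [0.4557, -0.2397, 0.0109]
orientation: [0.467, -0.532, 0.533, -0.464]
ft_force: [0.6, 4.2, 8.1]
finger_gap: 0.061
```

```bash
python3 -c "
from h import *
rep()"
```

```text
[ 26.4 -41.8  10.9] gap 0.061 F [-4.2  0.   8.1] rot [-0.1 -0.  -0.2] t 13.35
```

>>> arm_command --increments '[[[0,0,0,0.007,-0.003,0,1],[0,0,0,0.007,0,0,1],[0,0,0,0.007,0,0,1],[0,0,0,0.007,0,0,1]]]'

```text
t: 13.85
tcp_pos: [0.455, -0.2445, 0.0109]
orientation: [0.467, -0.532, 0.533, -0.464]
ft_force: [3.1, 6.8, 2.7]
finger_gap: 0.0611
```

```bash
python3 -c "
from h import *
rep()"
```

```text
[ 31.3 -41.7  10.9] gap 0.0611 F [-7.2  2.2  2.7] rot [-0.1 -0.  -0.2] t 13.85
```

>>> arm_command --increments '[[[0,0,0,0.005,0,0,1],[0,0,0,0,0,0,1]]]'

```text
t: 14.1
tcp_pos: [0.4551, -0.2446, 0.0109]
orientation: [0.467, -0.532, 0.533, -0.464]
ft_force: [2.4, 7.6, 2.6]
finger_gap: 0.0614
```

```bash
python3 -c "
from h import *
rep()"
```

```text
[ 31.3 -41.7  10.9] gap 0.0614 F [-7.8  1.3  2.6] rot [-0.1  0.  -0.2] t 14.1
```

>>> arm_command --increments '[[[0,0,0,0.006,0,0,1],[0,0,0,0,0,0.033,1],[0,0,0,0,0,0.033,1],[0,0,0,0,0,0.033,1],[0,0,0,0,0,0.033,1],[0,0,0,0,0,0.033,1],[0,0,0,0,0,0,1]]]'

```text
t: 14.98
tcp_pos: [0.4759, -0.2472, 0.011]
orientation: [-0.468, 0.534, -0.53, 0.464]
ft_force: [-5.9, 5.6, 10.1]
finger_gap: 0.0613
```

```bash
python3 -c "
from h import *
rep()"
```

```text
[ 31.1 -20.8  11. ] gap 0.0613 F [-4.8 -6.6 10.1] rot [-0.5 -0.  -0. ] t 14.975
```

>>> arm_command --increments '[[[0,0,0,0,0,0,0],[0,0,0,0,0,0,0],[0,0,0,0,0,0,0],[0,0,0,0,0,0,0],[0,0,0,0,-0.1,0,0],[0,0,0,0,-0.2,0,0],[0,0,0,0,-0.2,0,0],[0,0,0,0,-0.1,0,0],[0,0,0,0.01,0,-0.18,1],[0,0,0,0,0,-0.18,1],[0,0,0,0,0,0,1],[0,0,0,0,0,0,1]]]'

```text
t: 16.48
tcp_pos: [0.4271, -0.2448, 0.1014]
orientation: [0.467, -0.53, 0.534, -0.464]
ft_force: [0.0, -0.4, -0.0]
finger_gap: 0.0124
```

>>> arm_command --increments '[[[0,0,0,0,0,0,1],[0,0,0,0,0,0,1],[0,0,0,0,0,0,1],[0,0,0,0,0,0,1],[0,0,0,0,0,0,1]]]'

```text
t: 17.1
tcp_pos: [0.4261, -0.244, 0.1011]
orientation: [0.467, -0.531, 0.533, -0.464]
ft_force: [-0.2, 0.4, -0.6]
finger_gap: 0.0002
```

```bash
python3 -c "
from h import *
rep(); plan(f2w([33,-76,16]),Rt(),4); im,d=shot('wrist','w6.png')"
```

```text
[ 34.6 -70.5 101.1] gap 0.0002 F [-0.4 -0.2 -0.6] rot [ 0.  -0.1 -0.3] t 17.1
deg/row 0.08 mm/row 21.3
[-0.0, 0.0, 0.002, -0.004, 0.142, -0.009]
[-0.0, 0.0, 0.002, -0.003, 0.142, -0.009]
[-0.0, 0.0, 0.002, -0.003, 0.142, -0.009]
[-0.0, 0.0, 0.002, -0.003, 0.142, -0.009]
```

View pics/w6.png

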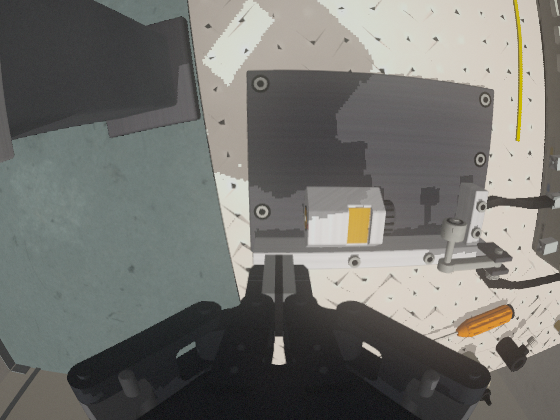

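>>> arm_command --increments '[[[0,0,0,-0.004,0.142,-0.012,1],[0,0,0,-0.003,0.142,-0.012,1],[0,0,0,-0.003,0.142,-0.012,1],[0,0,0,-0.003,0.142,-0.012,1],[0,0,0,0,0,0,1],[0,0,0,0,0,0.03,1],[0,0,0,0,0,0.03,1],[0,0,0,0,0,0.03,1],[0,0,0,0,0,0,1]]]'

```text
t: 18.27
tcp_pos: [0.4332, -0.2437, 0.0164]
orientation: [0.467, -0.53, 0.534, -0.465]
ft_force: [-0.1, -0.2, -0.6]
finger_gap: 0.0001
```

```bash
python3 -c "
from h import *
rep()"
```

```text
[ 33.4 -63.6  16.4] gap 0.0001 F [ 0.2 -0.1 -0.6] rot [ 0.1 -0.1 -0.4] t 18.275
```

>>> arm_command --increments '[[[0,0,0,0,0,0.033,1],[0,0,0,0,0,0.033,1],[0,0,0,0,0,0.033,1],[0,0,0,0,0,0.033,1],[0,0,0,0,0,0.033,1],[0,0,0,0,0,0.033,1],[0,0,0,0,0,0.033,1]]]'

```text
t: 19.15
tcp_pos: [0.4672, -0.2481, 0.016]
orientation: [0.467, -0.531, 0.533, -0.464]
ft_force: [-2.4, 0.2, 0.8]
finger_gap: -0.0002
```

```bash
python3 -c "
from h import *
rep()"
```

```text
[ 33.2 -29.2  16. ] gap -0.0002 F [ 0.2 -2.4  0.8] rot [ 0.  -0.1 -0.3] t 19.15
```

Pushing with 2.4 N. Continue.

>>> arm_command --increments '[[[0,0,0,0,0,0.03,1],[0,0,0,0,0,0.03,1],[0,0,0,0,0,0.03,1],[0,0,0,0,0,0.03,1],[0,0,0,0,0,0.02,1]]]'

```text
t: 19.77
tcp_pos: [0.4874, -0.2505, 0.0159]
orientation: [0.467, -0.531, 0.533, -0.464]
ft_force: [-2.4, -0.0, 2.3]
finger_gap: -0.0001
```

```bash
python3 -c "
from h import *
rep(); shot('wrist','w7.png')"
```

```text
[32.9 -8.9 15.9] gap -0.0001 F [ 0.3 -2.4  2.3] rot [-0.1 -0.1 -0.3] t 19.775
```

View pics/w7.png

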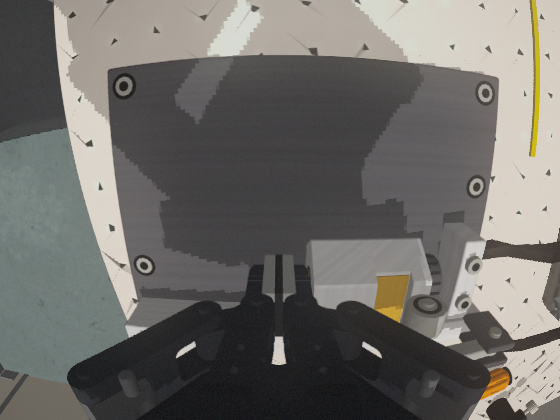

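>>> arm_command --increments '[[[0,0,0,0,0,0.014,1],[0,0,0,0,0,0.014,1],[0,0,0,0,0,0.014,1],[0,0,0,0,0,0.014,1],[0,0,0,0,0,0,1]]]'

```text
t: 20.45
tcp_pos: [0.4974, -0.2526, 0.0161]
orientation: [0.467, -0.53, 0.534, -0.465]
ft_force: [0.1, 0.0, 1.0]
finger_gap: 0.0
```

```bash
python3 -c "
from h import *
rep()"
```

```text
[33.6  1.3 16.1] gap 0.0 F [-0.1  0.1  1. ] rot [ 0.2 -0.1 -0.4] t 20.45
```

>>> arm_command --increments '[[[0,0,0,0,0,0.01,1],[0,0,0,0,0,0.01,1],[0,0,0,0,0,0,1]]]'

```text
t: 20.82
tcp_pos: [0.499, -0.2523, 0.016]
orientation: [0.467, -0.531, 0.533, -0.464]
ft_force: [-1.1, -0.3, 0.7]
finger_gap: -0.0001
```

```bash
python3 -c "
from h import *
rep(); im,d=shot('wrist','w8.png'); np.save('w8.npy',d); c=cal('wrist'); np.savez('w8cal',K=c[0],Rm=c[1],t=c[2])"
```

```text
[33.1  2.8 16. ] gap -0.0001 F [ 0.4 -1.1  0.7] rot [ 0.  -0.1 -0.3] t 20.825
```

View pics/w8.png

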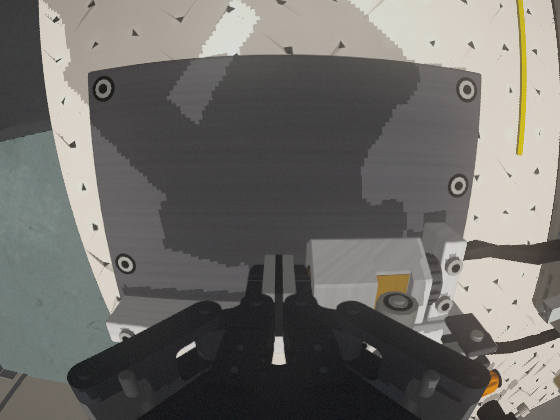

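>>> arm_command --increments '[[[0,0,0,0,0,0.008,1],[0,0,0,0,0,0.008,1],[0,0,0,0,0,0,1]]]'

```text
t: 21.25
tcp_pos: [0.499, -0.2521, 0.0159]
orientation: [-0.468, 0.532, -0.532, 0.464]
ft_force: [-8.0, -2.4, 3.7]
finger_gap: 0.0
```

>>> arm_command --increments '[[[0,0,0,0,0,0.008,1],[0,0,0,0,0,0.008,1],[0,0,0,0,0,0,1]]]'

```text
t: 21.62
tcp_pos: [0.499, -0.2518, 0.016]
orientation: [-0.469, 0.534, -0.53, 0.463]
ft_force: [-13.8, -2.3, 7.2]
finger_gap: 0.0
```

```bash
python3 -c "
from h import *
rep()"
```

```text
[32.6  2.8 16. ] gap 0.0 F [  4.1 -13.4   7.2] rot [-0.5 -0.1 -0.2] t 21.625
```

>>> arm_command --increments '[[[0,0,0,0,0,-0.03,1],[0,0,0,0,0,-0.15,1],[0,0,0,0,-0.15,-0.15,1],[0,0,0,0,-0.3,-0.1,1],[0,0,0,0,-0.3,-0.1,1],[0,0,0,0,0,0,1],[0,0,0,0,0,0,1]]]'

```text
t: 22.5
tcp_pos: [0.4257, -0.2422, 0.1286]
orientation: [0.467, -0.53, 0.534, -0.464]
ft_force: [-0.5, -0.4, -0.5]
finger_gap: -0.0003
```

```bash
python3 -c "
from h import *
rep(); im,d=shot('wrist','w9.png'); c=cal('wrist'); F=w2f(wcloud(d,c))
W,Rm,t=c
# expected home features -> pixels
def px(f):
    q=Rm@f2w(f)+t; th=np.arctan2(np.hypot(*q[:2]),q[2]); k=th/np.hypot(*q[:2])*W[0,0]; return q[0]*k+W[0,2],q[1]*k+W[1,2]
for n,f in dict(hexfarL=(21.4,70,50),hexnearL=(21.4,18,50),stopL=(10,80,36),roller_top=(33,52,64.5),fence=(56,-55,38)).items(): print(n,np.round(px(f),1))
a=px((30,50,45)); u,v=int(a[0]),int(a[1]); print(u,v)
def med(x,y,r=3):
    m=(abs(F[...,0]-x)<r)&(abs(F[...,1]-y)<r)&(F[...,2]>15)&(F[...,2]<90); return np.nanpercentile(F[m][:,2],[5,50,95]).round(1) if m.any() else None
print('roller top',med(33,52),'top near',med(33,28),'x',[ (x,med(x,28,1.5)) for x in range(14,58,4)])
o=im[max(0,v-75):v+75,max(0,u-100):u+100,::-1]; cv2.imwrite('pics/c9.png',cv2.resize(o,None,fx=4,fy=4,interpolation=cv2.INTER_CUBIC)); print(max(0,u-100),max(0,v-75))"
```

```text
[ 32.9 -71.1 128.6] gap -0.0003 F [ 0.5 -0.5 -0.5] rot [ 0.1 -0.1 -0.4] t 22.5
hexfarL [455.5 202.9]
hexnearL [397.  202.5]
stopL [459.3 184.8]
roller_top [442.3 223.5]
fence [298.  239.4]
430 211
roller top [63.2 64.3 65.1] top near [48.9 50.2 51.1] x [(14, array([37.7, 41.2, 42.8])), (18, array([44.5, 47.2, 49.9])), (22, array([49.4, 50.4, 51.1])), (26, array([49.6, 50. , 50.9])), (30, array([49.4, 50. , 51.2])), (34, array([48.7, 50.4, 50.7])), (38, array([49.3, 50.3, 50.8])), (42, array([49.1, 49.8, 50.5])), (46, array([42.5, 43. , 43.6])), (50, array([36.6, 37. , 37.9])), (54, array([29.5, 33.8, 37.3]))]
330 136
```

```bash
python3 -c "
from h import *
rep()
for n in ('wrist','top'):
    im,d=robot.get_image(n); c=cal(n); F=w2f(wcloud(d,c) if n=='wrist' else cloud(d,*c)).reshape(-1,3); F=F[~np.isnan(F[:,0])]
    s=lambda x0,x1,y0,y1,z0,z1:F[(F[:,0]>x0)&(F[:,0]<x1)&(F[:,1]>y0)&(F[:,1]<y1)&(F[:,2]>z0)&(F[:,2]<z1)]
    a=s(23,42,0,90,48,53); b=s(12,48,60,105,33.5,38); e=s(20,45,5,60,15,45); m=s(25,41,72,90,38,47)
    for k,q in dict(hextop=a,stoptop=b,nearend=e,nut=m).items(): print(n,k,len(q),np.percentile(q,[2,50,98],0).round(1).tolist() if len(q) else '')
    L=s(21,27,0,90,48,53);Rr=s(38,44,0,60,48,53); print('near edge L/R',np.percentile(L[:,1],[2,98]).round(1),np.percentile(Rr[:,1],[2,98]).round(1))
"
```

```text
[ 32.6 -71.5 127.9] gap 0.0001 F [ 0.2 -0.2  0.5] rot [ 0.  -0.1 -0.3] t 22.55
wrist hextop 846 [[23.3, 17.6, 48.9], [31.6, 32.1, 50.3], [41.4, 67.6, 51.8]]
wrist stoptop 309 [[12.2, 67.8, 34.0], [27.2, 84.0, 36.2], [47.2, 91.8, 37.8]]
wrist nearend 390 [[20.5, 16.5, 15.8], [31.7, 17.2, 31.8], [44.4, 24.6, 44.8]]
wrist nut 113 [[25.5, 73.3, 38.3], [32.9, 76.9, 42.1], [40.7, 87.4, 43.9]]
near edge L/R [17.7 67.4] [17.5 42.6]
top hextop 27 [[23.7, 31.4, 48.4], [34.6, 62.5, 50.4], [41.3, 66.5, 52.9]]
top stoptop 66 [[13.0, 68.0, 33.7], [28.5, 83.0, 36.5], [46.4, 90.5, 37.9]]
top nearend 2 [[44.2, 56.4, 42.9], [44.4, 57.3, 43.9], [44.6, 58.2, 44.9]]
top nut 28 [[25.4, 72.2, 38.3], [32.6, 75.7, 40.8], [40.3, 87.3, 45.7]]
near edge L/R [59.  66.1] [30.4 58.9]
```

```bash
python3 -c "
from h import *
im,d=robot.get_image('wrist'); c=cal('wrist'); F=w2f(wcloud(d,c)).reshape(-1,3); F=F[~np.isnan(F[:,0])]
s=lambda x0,x1,y0,y1,z0,z1:F[(F[:,0]>x0)&(F[:,0]<x1)&(F[:,1]>y0)&(F[:,1]<y1)&(F[:,2]>z0)&(F[:,2]<z1)]
q=s(10,19,72,95,16,33); print('face',len(q),np.percentile(q[:,1],[5,25,50,75,95]).round(1))
q=s(11,20,72,100,34,39); print('top',len(q),np.percentile(q[:,1],[2,98]).round(1))
q=s(24,40,0,30,15,45); print('end',len(q),np.percentile(q[:,1],[5,25,50,75,95]).round(1))
q=s(26,40,70,79,35,46); print('nut',len(q),np.percentile(q[:,1],[2,98]).round(1))
"
```

```text
face 93 [78.7 79.2 79.6 79.8 80.1]
top 129 [75.8 92.1]
end 240 [16.8 17.2 17.4 17.7 18. ]
nut 71 [73.3 78.6]
```

```bash
python3 -c "
from h import *
robot.job_done(); rep()"
```

```text
the job is handed in; nothing more can be done
the job is handed in; nothing more can be done
```

The collet block is home: groove on top, against the fence, roller dropped into the groove and nut against the end stop. I handed the job in at about 22.6 s with the gripper clear of everything.

I held the block by its two ends and rolled it twice to the right, one flat at a time, down at the bed. Around halfway through the first roll the force reading was about −2 N, so the edge may have been carried slightly off the bed for a moment. I then slid it against the fence, moved it along to just short of the roller, and pushed it in from behind with the closed fingers. It stopped moving at about 14 N.

Last checks, from the wrist camera's depth readings:

| Check | Measured | Expected |
|---|---|---|
| Block's near end to stop face | 62.2 mm | 62 mm (block length) |
| Roller top | 64.3 mm | 64.5 mm with the arm down, about 68 mm on a plain flat |
| Block top | about 50 mm | 50 mm |
| Block centre across the bed | about x = 32.7 mm | 32.9 mm |

- **Final picture:** the last close-up could not be viewed because the picture limit was reached, so the final state rests on these depth numbers. The view taken just before the final push did show the roller in the groove.
- **Top camera:** it gave no usable near-end reading because it sees too few points there.
- **Other objects:** I never moved near them, but I did not re-measure them.

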